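# Set up the eye-examination tray

## Task

Set up the eye-examination tray: stand each of the three white eye-drop bottles upright in the small bin of its own colour (blue, green, yellow), and take the pen torch out of its spring clips and lay it flat in the long white insert. Leave the red-capped bottle and the brown ear-drop bottle standing where they are, and do not knock any bottle over.

Things in the scene. Friction and masses are not known exactly. Their poses are not given: they have to be found in the camera images.
- drops_blue_mid (a point): Eye-drop bottle to be put away: white plastic with blue cap and blue label band. 84 mm tall: body 36 mm diameter up to 56 mm, then a shoulder and a 21 mm cap. Stands upright on the counter, about 45 g. This point is on its axis, half-way up (42 mm above its base); z runs up the bottle.
- drops_green_mid (a point): Eye-drop bottle to be put away: white plastic with green cap and green label band. 84 mm tall: body 36 mm diameter up to 56 mm, then a shoulder and a 21 mm cap. Stands upright on the counter, about 45 g. This point is on its axis, half-way up (42 mm above its base); z runs up the bottle.
- drops_yellow_mid (a point): Eye-drop bottle to be put away: white plastic with yellow cap and yellow label band. 84 mm tall: body 36 mm diameter up to 56 mm, then a shoulder and a 21 mm cap. Stands upright on the counter, about 45 g. This point is on its axis, half-way up (42 mm above its base); z runs up the bottle.
- drops_red_mid (a point): Look-alike, stays where it is: the same white drop bottle but with red cap and red label band (there is no bin for it). 84 mm tall: body 36 mm diameter up to 56 mm, then a shoulder and a 21 mm cap. Stands upright on the counter, about 45 g. This point is on its axis, half-way up (42 mm above its base); z runs up the bottle.
- ear_drops_mid (a point): Look-alike, stays where it is: ear drops, same shape of bottle with a blue cap but a dark brown body with pale label band. 84 mm tall: body 36 mm diameter up to 56 mm, then a shoulder and a 21 mm cap. Stands upright on the counter, about 45 g. This point is on its axis, half-way up (42 mm above its base); z runs up the bottle.
- torch_mid (a point): Pen torch, 16 mm thick, 140 mm long (along y; blue head at -y). Point: its middle, on its axis. Starts level, axis 45 mm up, in two 12 mm wide spring clips 42 mm either side of the point, on a fixed rack (foot 6 mm thick). Rigid back jaws hook over it: straight up it holds to over 50 N. Front jaws (robot's side, 52 mm high) are sprung: draw it level that way, square to its length, 18 mm (about 10 N), then lift.
- bin_blue: Small square blue bin in the grey set-up tray, 66 x 66 mm, walls 3 mm, inside 60 x 60 mm. Fixed. Origin: centre of its underside, 3 mm above the counter; floor 3 mm, rim 26 mm above the origin. x, y square to its sides. The three bins stand in a row 77 mm apart (along y), order varies; the torch insert lies along the row's far (+x) side.
- bin_green: Small square green bin in the grey set-up tray, 66 x 66 mm, walls 3 mm, inside 60 x 60 mm. Fixed. Origin: centre of its underside, 3 mm above the counter; floor 3 mm, rim 26 mm above the origin. x, y square to its sides. The three bins stand in a row 77 mm apart (along y), order varies; the torch insert lies along the row's far (+x) side.
- bin_yellow: Small square yellow bin in the grey set-up tray, 66 x 66 mm, walls 3 mm, inside 60 x 60 mm. Fixed. Origin: centre of its underside, 3 mm above the counter; floor 3 mm, rim 26 mm above the origin. x, y square to its sides. The three bins stand in a row 77 mm apart (along y), order varies; the torch insert lies along the row's far (+x) side.
- torch_tray: Long white insert for the torch in the same grey tray: 68 mm (x) by 182 mm (y), walls 3 mm, inside 62 x 176 mm. Fixed. Origin: centre of its underside, 3 mm above the counter; floor 3 mm, rim 18 mm above the origin. The grey tray around bins and insert: 164 x 242 mm, 20 mm high, low steel handle at each short end.

How it is judged (in metres and radians):
At the end, for the whole second after the job is handed in: Each white bottle upright (0.15 rad) on the floor of its colour's bin, within 16 mm of its centre each way; torch flat in the insert, along it (0.25 rad), within 27 mm across, 22 mm along; these at rest (20 mm/s); red-capped and brown bottles upright, within 20 mm of their starts (x of drops_blue_mid in the frame of bin_blue between -0.016 and 0.016 m and y of drops_blue_mid in the frame of bin_blue between -0.016 and 0.016 m and z of drops_blue_mid in the frame of bin_blue between 0.039 and 0.051 m and angle between each of drops_blue_mid, drops_green_mid, drops_yellow_mid, drops_red_mid, ear_drops_mid's own z axis and vertical below 0.15 rad and x of drops_green_mid in the frame of bin_green between -0.016 and 0.016 m and y of drops_green_mid in the frame of bin_green between -0.016 and 0.016 m and z of drops_green_mid in the frame of bin_green between 0.039 and 0.051 m and x of drops_yellow_mid in the frame of bin_yellow between -0.016 and 0.016 m and y of drops_yellow_mid in the frame of bin_yellow between -0.016 and 0.016 m and z of drops_yellow_mid in the frame of bin_yellow between 0.039 and 0.051 m and x of torch_mid in the frame of torch_tray between -0.027 and 0.027 m and y of torch_mid in the frame of torch_tray between -0.022 and 0.022 m and z of torch_mid in the frame of torch_tray below 0.016 m and angle between the y axis of torch_mid and the y axis of torch_tray, either way round below 0.25 rad and distance of each of drops_red_mid, ear_drops_mid from where it was at the start of the episode below 0.02 m and linear speed of each of drops_blue, drops_green, drops_yellow, torch below 0.02 m/s); the robot touches nothing.
It fails at once if a bottle is knocked over (tilted more than 1 rad) (angle between any of drops_blue_mid, drops_green_mid, drops_yellow_mid, drops_red_mid, ear_drops_mid's own z axis and vertical above 1 rad).
It fails at once if the red-capped or the brown bottle is taken away (moved more than 50 mm) (distance of any of drops_red_mid, ear_drops_mid from where it was at the start of the episode above 0.05 m).
It also fails if it takes over 96 s, if anything falls off the work surface, if the arm or the gripper's body presses on something with over 40 N, if the wrist force passes 120 N, or if a joint passes its speed limit or range.

## Robot

A 6-joint arm with a two-finger parallel gripper is mounted at the origin on the work surface. World frame = base frame: x ahead of the robot, y to its left, z up, the work surface at z = 0. Lengths are in mm, angles in rad, forces in N, time in s.
With the tool pointing down it reaches from about 350 to 800 mm from the base axis. Payload 7.3 kg.
Tool frame: the origin (TCP) lies midway between the tips of the shut fingers; the grasp point (between the pads) lies ctrl.tcp_to_grasp behind it (ctrl.tcp_to_grasp is the distance from the TCP to the grasp point, in mm); x points along the fingers, z is the direction in which the jaws open and shut, and the axes are right-handed (so a half turn about x gives the same grasp; the last joint's range is limited). The gripper opens to 85 mm and grips with 20 to 120 N. Pads are 22 mm wide; open, the fingers measure 114 mm over their backs; the gripper's body (76 mm by 85 mm) begins 54 mm behind the grasp point. The pads swing forward as they close: fully open they stand 13 mm farther back than shut.
Start: joints at [-1.258, 0.342, 1.524, -0, 1.275, -0.146], TCP at [232.532, -470.716, 231.322] pointing down, gripper open.
Joint ranges: [-2.53, 2.53], [-0.77, 2.02], [0.04, 2.7], [-1, 4.14], [0.28, 2.66], [-3.11, 3.11]. Speed limits (rad/s): [2.57, 2.57, 3.14, 3.14, 3.14, 3.14].

## Interface

Orientations are given as a unit quaternion [x, y, z, w].
In Python, from workcell import read_state, viewer, job, ctrl gives the robot as it stands.
- The arm moves only by the tool apply_moves, never from a script. Its argument "motion" is a list of rows, each a list of 7 numbers: the shift along the tool's x, y, z in units of 12 cm (1.0 is 12 cm), then the turn, a rotation vector about the tool's x, y, z in units of 30 degrees (1.0 is 30 degrees), then the closure, from -1 (fully open) to 1 (shut). A call has 1 to 8 rows; each row is the pose to reach, as a shift and turn from the pose commanded when the call began, along the tool's axes at that moment; what a row does not reach only later rows make up. A row lasts 1/8 s, in which the tool goes at most 62.5 mm and 10.7 degrees, less where a joint would pass 70% of its speed; a pose out of reach is approached as far as the arm can. A call with a number of a shift or a turn outside -1 to 1 is refused whole. A call with a gripper value outside its range is refused whole. The fingers move at their own pace and stop on an object; "newtons" is the grip in N (left out, the last holds). Time passes only in rows, so rows that repeat a pose let the fingers close. It gives the time, the measured TCP pose, the force and the opening at its end, in the units of the state.
- read_state(): the state, without advancing time (a new reading comes with each control period).
- viewer.get_image(name): name is "scene" or "top"; returns the picture (480x640x3 uint8, red, green, blue); there is no depth.
- viewer.get_calibration(name): a dict with "intrinsics" (3x3 intrinsics, pixels), "dist" ([k1, k2, p1, p2, k3] as OpenCV has them; the pictures are not rectified), "R" (3x3) and "t" (3): a world point X has camera coordinates R X + t. Camera axes: x right, y down, z forward; pixel columns grow to the right and rows downward; lengths in mm; the calibration is good to about 2 mm. A picture is of the moment at which its call begins. get_calibration takes no time and is no camera call.
- job.finish_job(): hands the job in, once; it reports no verdict.
The state is a dict: "time_s": time; "q": joint angles; "qvel": joint speeds; "tau": joint torques, N m; "position": TCP position; "tool_rot": TCP orientation; "ft_force": force on the tool from outside, world axes, zero at the start; "wrist_torque": the same for the moment, N m; "gripper_width": finger opening in mm.
Only numpy, scipy, OpenCV 4.12 (cv2) and the standard library are available. Lean on these libraries where they do the work, as an engineer would, in place of code of your own. Each camera call takes 0.05 s, during which the arm holds its last target. There are 200 camera calls.

## Working session

There is one attempt and no reset: what is moved stays moved. The work goes in short steps, Python scripts to look and compute and a tool call to move; the robot and the scene stay as the last step left them, time stands still between calls to the robot, and variables do not carry over. Pictures are saved under pics/ and viewed, about 12 in all and at most 16, crops included, and the job is handed in when it is done.

Besides the shell and the picture viewer there is one more tool, called after "Call:" as name(argument=value, ...) on one line, values as JSON. apply_moves: Moves the arm, as the interface text tells. Shifts and turns lie within -1 to 1; 1 stands for 12 cm of shift or 30 degrees of turn. Its arguments: {"type":"object","properties":{"motion":{"type":"array"},"newtons":{"type":"number"}},"required":["motion"]}

```bash
mkdir -p pics
python3 - <<'E'
from workcell import read_state, viewer, job, ctrl
import cv2,numpy as np
print(read_state()); print(ctrl.tcp_to_grasp)
for n in("scene","top"):
    cv2.imwrite(f"pics/{n}0.png",viewer.get_image(n)[:,:,::-1]); print(viewer.get_calibration(n))
E
```

```text
{'time_s': 0.0, 'q': array([-1.25800064e+00,  3.42721542e-01,  1.52503759e+00,  2.04744791e-05,
        1.27541704e+00, -1.45976458e-01]), 'qvel': array([ 0.00091833, -0.00070375, -0.00014699, -0.00023271, -0.00112028,
       -0.00101028]), 'tau': array([-1.19963850e-03, -4.33683765e+01, -2.46010441e+01, -2.97506458e-04,
        7.90591061e-03, -4.12324050e-05]), 'position': array([ 232.40251361, -470.29626372,  230.61940303]), 'tool_rot': array([ 0.37358171,  0.60101466, -0.37284809,  0.60016863]), 'ft_force': array([ 0.67461946, -0.70772108,  0.27928614]), 'wrist_torque': array([ 0.0024878 , -0.08332556,  0.0275801 ]), 'gripper_width': 85.38529436701937}
18.700000000000003
{'intrinsics': array([[468.72660571,   0.        , 313.37560929],
       [  0.        , 468.72660571, 245.63356501],
       [  0.        ,   0.        ,   1.        ]]), 'dist': array([-0.04582357,  0.        ,  0.        ,  0.        ,  0.        ]), 'R': array([[-0.58568864,  0.81052071, -0.00499924],
       [ 0.61034015,  0.43696132, -0.66071908],
       [-0.53334203, -0.3900269 , -0.75061661]]), 't': array([ 298.91753722, -300.01454538, 1308.93538959])}
{'intrinsics': array([[475.60120014,   0.        , 319.34263512],
       [  0.        , 475.60120014, 232.44691933],
       [  0.        ,   0.        ,   1.        ]]), 'dist': array([-0.11130211,  0.        ,  0.        ,  0.        ,  0.        ]), 'R': array([[ 0.02231411, -0.99945028,  0.02451962],
       [-0.99045525, -0.02543671, -0.13546722],
       [ 0.13601645, -0.02126275, -0.99047838]]), 't': array([ -3.52339353, 522.38854035, 747.09593889])}
```

View pics/scene0.png

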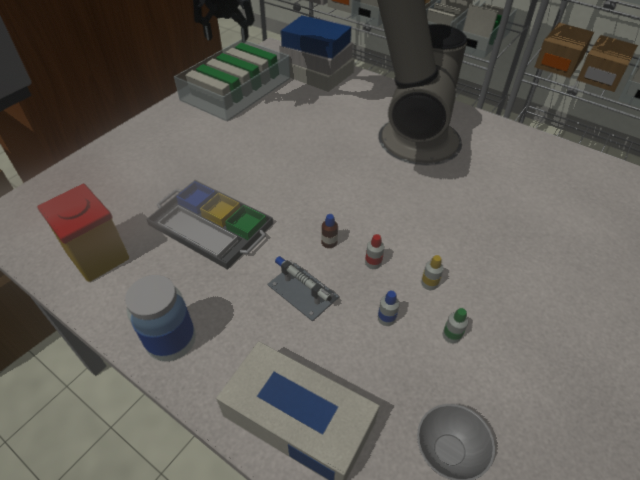

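View pics/top0.png

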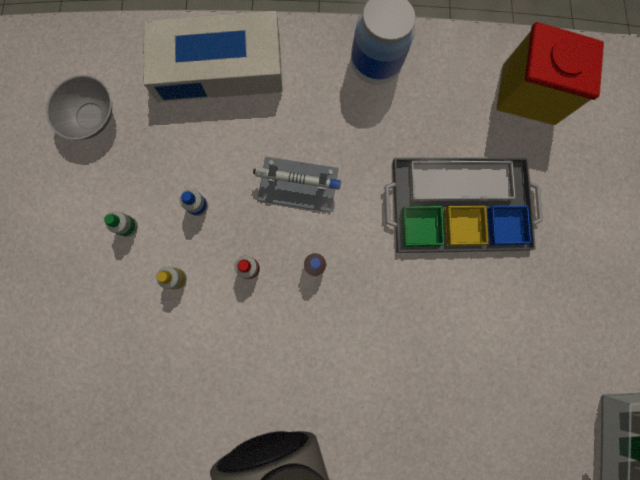

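Scene: caps in top view at blue (187,198), green (112,219), yellow (165,277), red (244,267), brown (315,263). The torch runs (254,172)–(340,184). Bins from left to right are green, yellow, blue, with the insert above them at about (463,182).

```bash
cat > h.py <<'E'
import cv2,numpy as np
from workcell import read_state, viewer, job, ctrl
from scipy.spatial.transform import Rotation as Ro
def ray(n,uv):
    c=viewer.get_calibration(n)
    p=cv2.undistortPoints(np.array([[uv]],float),c["intrinsics"],c["dist"])[0,0]
    return -c["R"].T@c["t"], c["R"].T@np.array([p[0],p[1],1])
def plane(n,uv,z):
    o,d=ray(n,uv); return o+d*(z-o[2])/d[2]
def tri(a,b):
    (o1,d1),(o2,d2)=ray("top",a),ray("scene",b)
    s=np.linalg.lstsq(np.c_[d1,-d2],o2-o1,rcond=None)[0]
    p,q=o1+d1*s[0],o2+d2*s[1]; return (p+q)/2,np.linalg.norm(p-q)
HUE={'blue':(105,130),'green':(45,90),'yellow':(18,34),'red':(172,188)}
def blob(im,col,c,r=14):
    hsv=cv2.cvtColor(im,cv2.COLOR_RGB2HSV).astype(int); h=hsv[...,0].copy()
    if col=='red': h[h<8]+=180
    lo,hi=HUE[col]; m=((h>=lo)&(h<=hi)&(hsv[...,1]>120)&(hsv[...,2]>50)).astype(np.uint8)
    w=np.zeros_like(m); cv2.circle(w,c,r,1,-1); m&=w
    n,l,s,ct=cv2.connectedComponentsWithStats(m)
    i=min(range(1,n),key=lambda i:np.hypot(*(ct[i]-c)) if s[i,4]>12 else 999)
    return ct[i],s[i,4]
def goal(p,yaw=None):
    """tool-frame shift units to reach TCP point p (mm)"""
    s=read_state();R=Ro.from_quat(s["tool_rot"]);return R.inv().apply(np.array(p)-s["position"])/120
E
cat > m.py <<'E'
from h import *
T,S=viewer.get_image("top"),viewer.get_image("scene")
for nm,col,a,b in [("blue","blue",(187,198),(391,297)),("green","green",(112,219),(460,314)),("yellow","yellow",(164,277),(436,261)),("red","red",(243,267),(376,240)),("brown","blue",(315,263),(329,219))]:
    ca,na=blob(T,col,a,10);cb,nb=blob(S,col,b,8)
    p,e=tri(ca,cb);print(nm,ca.round(1),na,cb.round(1),nb,p.round(1),round(e,1),"plane76",plane("top",ca,76).round(1),plane("scene",cb,76).round(1))
for nm,a in [("green",(423,226)),("yellow",(467,226)),("blue",(510,226))]:
    ca,na=blob(T,nm,a,40);print("bin",nm,ca,na,plane("top",ca,15).round(1))
for nm,uv,z in [("insert",(463,182),12),("torch tail",(254,172),45),("torch head end",(341,184),45)]: print(nm,plane("top",uv,z).round(1))
hs=cv2.resize(T[150:260,240:550],None,fx=2.58,fy=2.58,interpolation=2);cv2.imwrite("pics/c1.png",hs[:,:,::-1])
hs=cv2.resize(S[180:330,140:350],None,fx=3.8,fy=3.8,interpolation=2);cv2.imwrite("pics/c2.png",hs[:,:,::-1])
s=read_state();print(Ro.from_quat(s["tool_rot"]).as_matrix().round(3))
E
python3 m.py
```

```text
blue [187.8 197.6] 132 [390.  295.8] 69 [567.9 218.3  74.5] 2.4 plane76 [567. 219.  76.] [569.6 217.7  76. ]
green [110.4 219. ] 95 [461.2 311.5] 20 [528.9 339.7  80.9] 0.7 plane76 [529.8 341.5  76. ] [525.  339.6  76. ]
yellow [163.8 276.8] 148 [435.5 261.3] 88 [441.8 249.4  72.4] 1.9 plane76 [441.2 249.2  76. ] [445.6 249.4  76. ]
red [243.8 265.5] 133 [375.5 240.2] 79 [463.1 124.7  73.1] 2.3 plane76 [462.3 125.4  76. ] [466.2 124.9  76. ]
brown [316.  262.6] 37 [328.8 218. ] 37 [470.   13.1  77.3] 2.1 plane76 [469.6  14.   76. ] [469.4  11.4  76. ]
bin green [423.5721393  227.70978441] 1206 [ 537.9 -169.5   15. ]
bin yellow [466.05185622 225.19505009] 1697 [ 544.3 -244.2   15. ]
bin blue [509.51849112 224.57470414] 1352 [ 547.5 -322.6   15. ]
insert [ 621.4 -241.6   12. ]
torch tail [619.2 119.6  45. ]
torch head end [602.8 -24.8  45. ]
[[-0.     0.897  0.443]
 [ 0.001  0.443 -0.897]
 [-1.     0.    -0.001]]
```

View pics/c1.png

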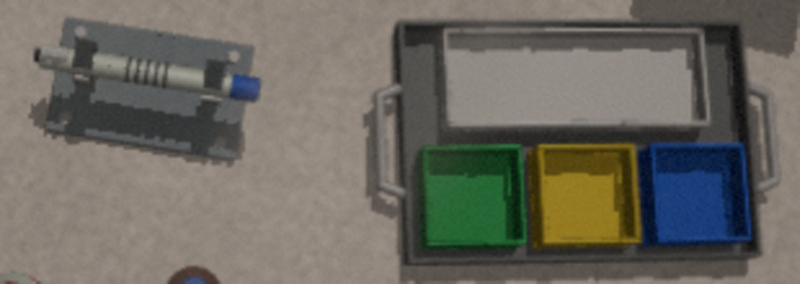

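View pics/c2.png

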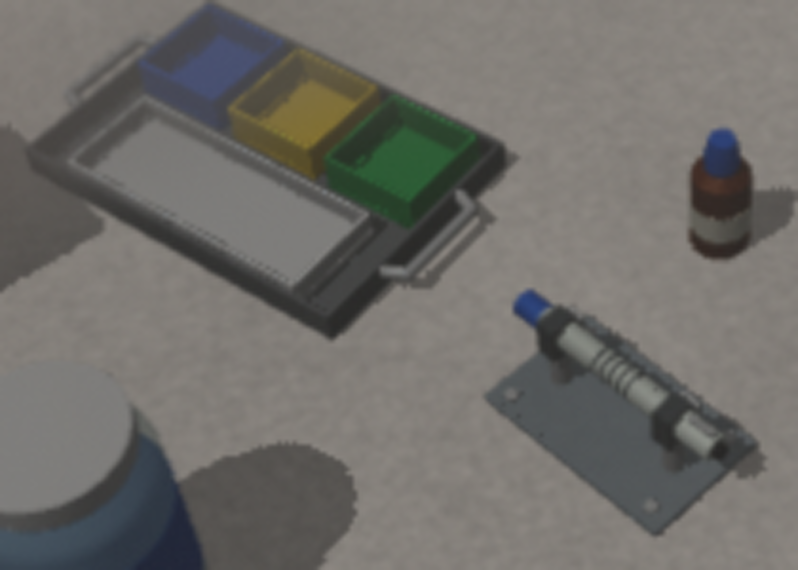

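Crop 1 shows the bin rims clearly, with crop centres at green (473,196), yellow (588,194), blue (700,194) and insert (575,78). Crop 2 shows the torch in its clips, with the head end at (522,303) and the tail end at (722,450).

Run:
```python
from h import *
A=lambda u,v:(240+u/2.58,150+v/2.58); B=lambda u,v:(140+u/3.8,180+v/3.8)
for n,a,z in [("green",(473,196),29),("yellow",(588.5,194.5),29),("blue",(700,194),29),("insert",(575.5,78),21)]: print(n,plane("top",A(*a),z).round(1))
# scene rim corners of bins (crop2), z=29
for n,c in [("green",[(327,160),(402,97),(477,131),(405,190)]),("yellow",[(229,107),(300,50),(379,92),(315,135)]),("blue",[(140,65),(208,3),(289,47),(215,88)])]: print(n,np.mean([plane("scene",B(*p),29) for p in c],0).round(1))
h=tri(A(258,89),B(525,306));t=tri(A(38,54),B(716,445));print(h,t)
h2,t2=plane("scene",B(525,306),45),plane("scene",B(716,445),45);print(h2,t2)
h,t=plane("top",A(261,90),45),plane("top",A(35,54),45);print(h,t,(h+t)/2,np.degrees(np.arctan2(*(t-h)[:2])))
```

```text
green [ 538.7 -165.7   29. ]
yellow [ 541.8 -243.    29. ]
blue [ 544.2 -319.6   29. ]
insert [ 622.2 -238.8   21. ]
green [ 539.5 -167.7   29. ]
yellow [ 542.8 -244.3   29. ]
blue [ 546.6 -320.9   29. ]
(array([602.6364224 , -23.0764454 ,  40.99675139]), np.float64(0.7399533940052944)) (array([620.93637721, 117.15408962,  47.79533787]), np.float64(2.358326379917565))
[604.93008132 -20.45735805  45.        ] [619.86587879 115.0516331   45.        ]
[601.26443096 -25.07355794  45.        ] [621.02926449 120.43117682  45.        ] [611.14684773  47.67880944  45.        ] 7.7355047330011315
```

```bash
cat > plan.py <<'E'
import sys; from h import *
# args: x,y,z,theta_deg waypoints ; prints for each call the last row (shift xyz, turn x) in units
s=read_state();R=Ro.from_quat(s["tool_rot"]).as_matrix()
p=s["position"];th=np.degrees(np.arctan2(R[1,2],R[0,2]));print("now",p.round(1),round(th,1),"tilt",np.degrees(np.arccos(-R[2,0])).round(2))
for a in sys.argv[1:]:
    x,y,z,t=map(float,a.split(","));q=np.array([x,y,z])
    while np.linalg.norm(q-p)>.3 or abs(t-th)>.2:
        c,sn=np.cos(np.radians(th)),np.sin(np.radians(th));M=np.array([[0,0,-1],[-sn,c,0],[c,sn,0]])
        d=M@(q-p);f=min(1,120/max(abs(d).max(),1e-9));dt=np.clip(t-th,-30,30)
        u=(d*f/120).round(3);r=round(-dt/30,3);print(a,"->",u.tolist(),r)
        p=p+M.T@u*120;th-=r*30
E
python3 plan.py 611,47.5,150,-7 611.5,47.5,34,-7
```

```text
now [ 232.4 -470.5  230.9] -63.7 tilt 0.05
611,47.5,150,-7 -> [0.142, 1.0, -0.522] -1.0
611,47.5,150,-7 -> [0.126, 1.0, 0.043] -0.89
611,47.5,150,-7 -> [0.144, 1.0, 0.558] -0.0
611,47.5,150,-7 -> [0.145, 1.0, 0.557] -0.0
611,47.5,150,-7 -> [0.117, 0.81, 0.452] -0.0
611.5,47.5,34,-7 -> [0.967, 0.001, 0.004] -0.0
```

Call:
apply_moves(motion=[[0.05,0.33,-0.17,-0.33,0,0,-1],[0.1,0.67,-0.35,-0.67,0,0,-1],[0.14,1,-0.52,-1,0,0,-1]], newtons=50)

```text
time_s: 0.57
position: [313.0, -360.3, 214.1]
tool_rot: [0.203, 0.677, -0.203, 0.677]
ft_force: [0.3, 0.3, 0.3]
gripper_width: 85.4
```

Call:
apply_moves(motion=[[0.04,0.33,0.01,-0.3,0,0,-1],[0.08,0.67,0.03,-0.6,0,0,-1],[0.13,1,0.04,-0.89,0,0,-1]])

```text
time_s: 0.95
position: [383.8, -263.3, 198.8]
tool_rot: [0.041, 0.706, -0.042, 0.706]
ft_force: [0.0, -0.7, -0.1]
gripper_width: 85.2
```

Call:
apply_moves(motion=[[0.05,0.33,0.18,0,0,0,-1],[0.1,0.67,0.37,0,0,0,-1],[0.14,1,0.56,0,0,0,-1]])

```text
time_s: 1.32
position: [465.1, -152.2, 181.8]
tool_rot: [0.043, 0.706, -0.043, 0.706]
ft_force: [1.1, -0.9, -0.1]
gripper_width: 85.6
```

Call:
apply_moves(motion=[[0.05,0.33,0.18,0,0,0,-1],[0.1,0.67,0.37,0,0,0,-1],[0.14,1,0.56,0,0,0,-1]])

```text
time_s: 1.7
position: [546.4, -41.3, 164.9]
tool_rot: [0.043, 0.706, -0.043, 0.706]
ft_force: [0.1, -2.2, 0.7]
gripper_width: 85.6
```

Call:
apply_moves(motion=[[0.05,0.3,0.15,0,0,0,-1],[0.09,0.6,0.3,0,0,0,-1],[0.12,0.81,0.45,0,0,0,-1],[0.12,0.81,0.45,0,0,0,-1],[0.12,0.81,0.45,0,0,0,-1]])

```text
time_s: 2.33
position: [610.7, 46.8, 150.6]
tool_rot: [0.043, 0.706, -0.043, 0.705]
ft_force: [-0.7, -0.2, 0.3]
gripper_width: 85.9
```

```bash
python3 plan.py 611.5,47.5,34,-7
python3 - <<'E'
from h import *
T,S=viewer.get_image("top"),viewer.get_image("scene")
a=cv2.resize(T[100:280,200:400],(600,540));b=cv2.resize(S[220:340,240:360],(540,540))
cv2.imwrite("pics/t1.png",np.hstack([cv2.resize(a,(400,360)),cv2.resize(b,(360,360))])[:,:,::-1])
E
```

```text
now [610.7  46.8 150.6] -7.0 tilt 0.07
611.5,47.5,34,-7 -> [0.971, 0.007, 0.006] -0.0
```

View pics/t1.png

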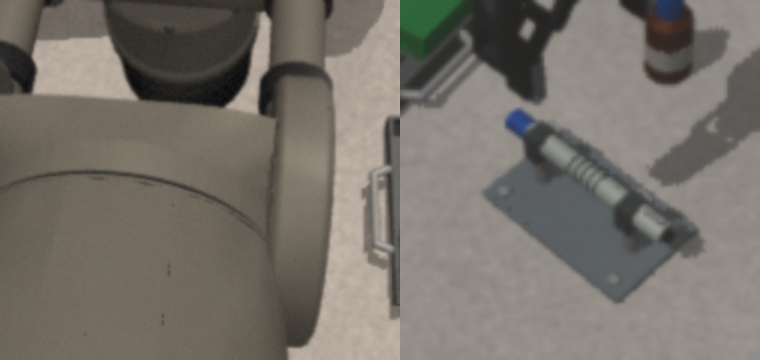

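The top view is blocked by the arm. The scene view shows the torch untouched, head at (520,122) in the crop. Descending to grip it.

Call:
apply_moves(motion=[[0.25,0,0,0,0,0,-1],[0.5,0,0,0,0,0,-1],[0.75,0.01,0,0,0,0,-1],[0.97,0.01,0.01,0,0,0,-1],[0.97,0.01,0.01,0,0,0,0],[0.97,0.01,0.01,0,0,0,0.3]], newtons=20)

```text
time_s: 3.18
position: [613.1, 47.7, 35.8]
tool_rot: [0.043, 0.705, -0.044, 0.706]
ft_force: [-0.2, 0.2, 0.5]
gripper_width: 51.7
```

Call:
apply_moves(motion=[[0,0,0,0,0,0,0.3],[0,0,0,0,0,0,0.3],[0,0,0,0,0,0,0.4]])

```text
time_s: 3.55
position: [612.8, 48.3, 35.0]
tool_rot: [0.043, 0.706, -0.043, 0.706]
ft_force: [0.3, -0.4, 0.5]
gripper_width: 25.5
```

```bash
python3 plan.py
python3 - <<'E'
from h import *
S=viewer.get_image("scene")
cv2.imwrite("pics/t2.png",cv2.resize(S[200:320,240:370],(650,600),interpolation=2)[:,:,::-1])
E
```

```text
now [612.8  48.3  35. ] -7.0 tilt 0.04
```

View pics/t2.png

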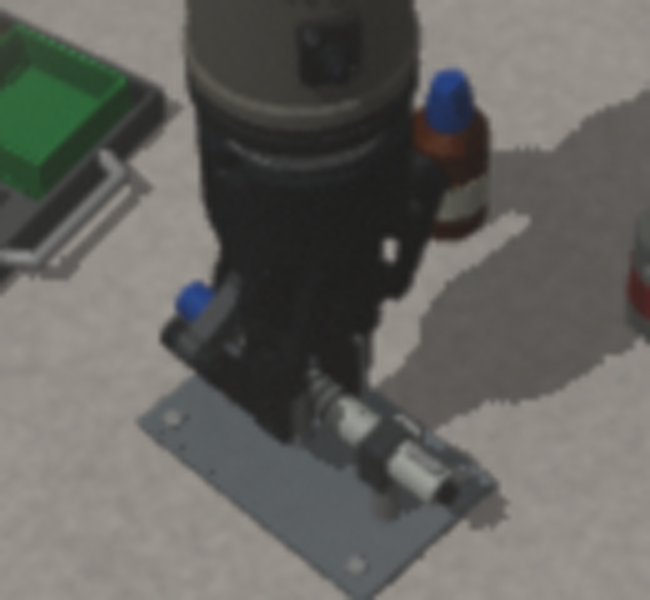

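The fingers straddle the torch, with the near finger at (290,400) in the crop. Closing gently.

Call:
apply_moves(motion=[[0,0,0,0,0,0,0.5],[0,0,0,0,0,0,0.6],[0,0,0,0,0,0,0.7],[0,0,0,0,0,0,1],[0,0,0,0,0,0,1],[0,0,0,0,0,0,1]])

```text
time_s: 4.35
position: [612.6, 48.3, 34.5]
tool_rot: [0.043, 0.706, -0.043, 0.706]
ft_force: [-1.1, 0.3, 1.3]
gripper_width: 14.9
```

Call:
apply_moves(motion=[[0,0,0,0,0,0,1],[0,0,-0.03,0,0,0,1],[0,0,-0.06,0,0,0,1],[0,0,-0.09,0,0,0,1],[0,0,-0.12,0,0,0,1],[0,0,-0.16,0,0,0,1],[0,0,-0.19,0,0,0,1],[0,0,-0.19,0,0,0,1]], newtons=45)

```text
time_s: 5.35
position: [592.3, 50.7, 36.1]
tool_rot: [0.043, 0.703, -0.043, 0.708]
ft_force: [5.2, -1.3, 5.3]
gripper_width: 14.1
```

Call:
apply_moves(motion=[[-0.02,0,-0.01,0,0,0,1],[-0.04,0,-0.02,0,0,0,1],[-0.07,0,-0.02,0,0,0,1],[-0.1,0,-0.02,0,0,0,1]])

```text
time_s: 5.85
position: [586.3, 51.4, 46.1]
tool_rot: [0.043, 0.707, -0.043, 0.705]
ft_force: [-0.1, -0.2, -1.5]
gripper_width: 14.1
```

Call:
apply_moves(motion=[[-0.2,0,0,0,0,0,1],[-0.4,0,0,0,0,0,1],[-0.55,0,0,0,0,0,1],[-0.55,0,0,0,0,0,1]])

```text
time_s: 6.35
position: [587.5, 51.4, 113.1]
tool_rot: [0.043, 0.706, -0.043, 0.706]
ft_force: [0.4, 0.0, -1.3]
gripper_width: 14.2
```

```bash
python3 plan.py 622,-239,90,2
python3 - <<'E'
from h import *
S=viewer.get_image("scene");T=viewer.get_image("top")
cv2.imwrite("pics/t3.png",np.hstack([cv2.resize(S[180:320,240:370],(390,420),interpolation=2),cv2.resize(T[130:270,230:360],(390,420),interpolation=2)])[:,:,::-1])
E
```

```text
now [587.5  51.4 113.1] -7.0 tilt 0.03
622,-239,90,2 -> [0.081, -1.0, 0.245] -0.3
622,-239,90,2 -> [0.08, -1.0, 0.084] -0.0
622,-239,90,2 -> [0.032, -0.403, 0.034] -0.0
```

View pics/t3.png

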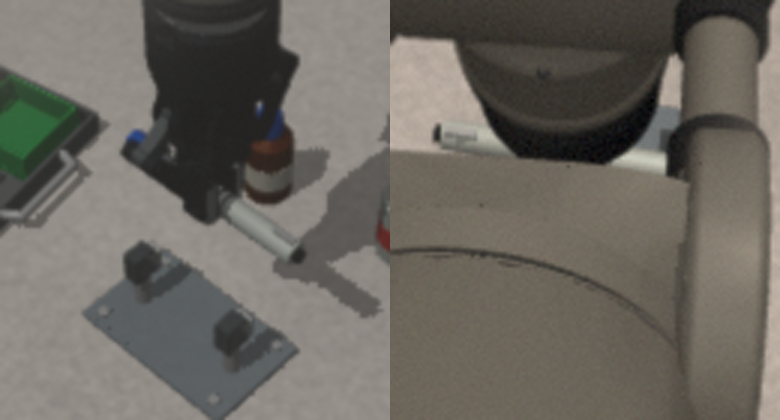

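The torch is out and level in the gripper, tail at (297,255) in the left crop, and the rack is empty. Carrying it to the insert.

Call:
apply_moves(motion=[[0.02,-0.33,0.08,-0.1,0,0,1],[0.05,-0.67,0.16,-0.2,0,0,1],[0.08,-1,0.25,-0.3,0,0,1]])

```text
time_s: 6.82
position: [601.7, -72.3, 101.2]
tool_rot: [-0.013, 0.708, 0.013, 0.706]
ft_force: [0.7, -0.3, -1.1]
gripper_width: 14.3
```

Call:
apply_moves(motion=[[0.03,-0.33,0.03,0,0,0,1],[0.05,-0.67,0.05,0,0,0,1],[0.08,-1,0.08,0,0,0,1]])

```text
time_s: 7.2
position: [615.5, -192.0, 91.5]
tool_rot: [-0.012, 0.708, 0.013, 0.706]
ft_force: [-0.1, 0.5, 0.4]
gripper_width: 14.2
```

Call:
apply_moves(motion=[[0.01,-0.2,0.02,0,0,0,1],[0.03,-0.4,0.03,0,0,0,1],[0.03,-0.41,0.03,0,0,0,1],[0.03,-0.41,0.03,0,0,0,1]])

```text
time_s: 7.7
position: [621.7, -239.2, 89.5]
tool_rot: [-0.012, 0.707, 0.013, 0.707]
ft_force: [0.1, -0.3, -0.1]
gripper_width: 14.0
```

```bash
python3 plan.py 622,-240,10,2
python3 - <<'E'
from h import *
S=viewer.get_image("scene")
cv2.imwrite("pics/t4.png",cv2.resize(S[170:280,140:280],(700,550),interpolation=2)[:,:,::-1])
E
```

```text
now [ 621.7 -239.2   89.5] 2.0 tilt 0.05
622,-240,10,2 -> [0.663, -0.007, 0.002] 0.001
```

View pics/t4.png

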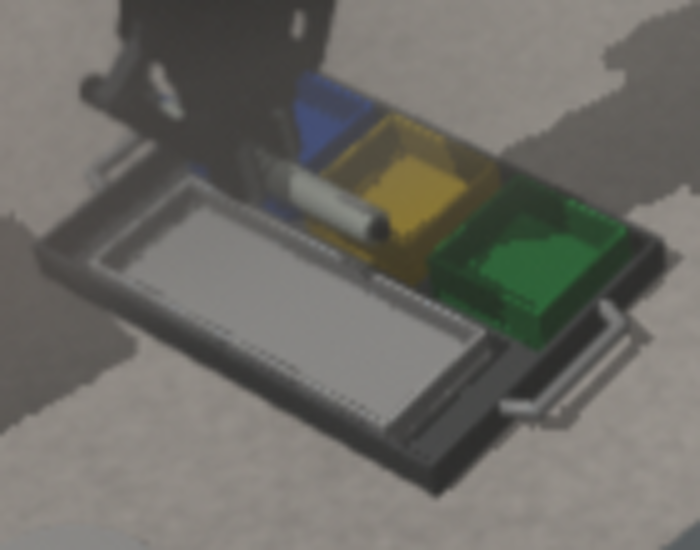

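The torch hangs above the insert, aligned with it, tail at (375,228) in the crop. Lowering and releasing with a small opening.

Call:
apply_moves(motion=[[0.2,0,0,0,0,0,1],[0.4,0,0,0,0,0,1],[0.53,0,0,0,0,0,1],[0.6,0,0,0,0,0,1],[0.66,0,0,0,0,0,1],[0.66,0,0,0,0,0,1]])

```text
time_s: 8.5
position: [621.7, -240.0, 10.4]
tool_rot: [-0.012, 0.707, 0.012, 0.707]
ft_force: [0.1, 0.2, -0.1]
gripper_width: 13.9
```

Call:
apply_moves(motion=[[0,0,0,0,0,0,0.55],[0,0,0,0,0,0,0.5],[0,0,0,0,0,0,0.45],[0,0,0,0,0,0,0.45]])

```text
time_s: 9.0
position: [621.8, -240.2, 10.7]
tool_rot: [-0.012, 0.707, 0.012, 0.707]
ft_force: [-0.3, 0.8, 0.1]
gripper_width: 23.7
```

Call:
apply_moves(motion=[[-0.1,0,0,0,0,0,0.45],[-0.3,0,0,0,0,0,0.4],[-0.7,0,0,0,0,0,-1],[-1,0,0,0,0,0,-1]])

```text
time_s: 9.5
position: [622.2, -240.4, 133.5]
tool_rot: [-0.013, 0.706, 0.012, 0.708]
ft_force: [0.1, -1.3, -0.6]
gripper_width: 60.9
```

```bash
python3 plan.py 568,218.5,150,20 568,218.5,28,20
python3 - <<'E'
from h import *
S=viewer.get_image("scene")
cv2.imwrite("pics/t5.png",cv2.resize(S[170:280,140:280],(560,440),interpolation=2)[:,:,::-1])
E
```

```text
now [ 622.2 -240.4  133.5] 2.0 tilt 0.15
568,218.5,150,20 -> [-0.036, 1.0, -0.083] -0.6
568,218.5,150,20 -> [-0.037, 1.0, 0.235] -0.0
568,218.5,150,20 -> [-0.036, 1.0, 0.236] -0.0
568,218.5,150,20 -> [-0.028, 0.771, 0.181] -0.0
568,218.5,28,20 -> [1.0, 0.0, 0.0] -0.0
568,218.5,28,20 -> [0.016, 0.0, 0.0] -0.0
```

View pics/t5.png

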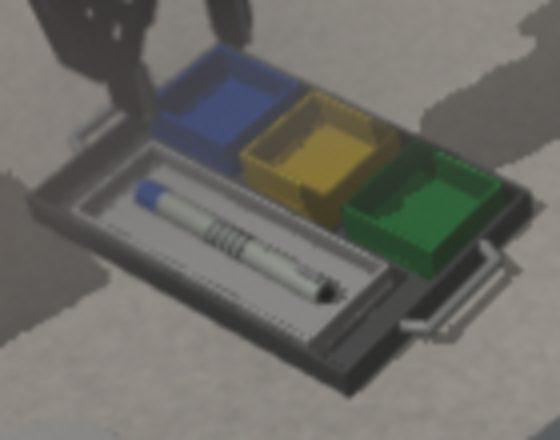

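The torch lies flat in the insert, head (150,193) to tail (328,292) in the crop. Next, the blue bottle.

```bash
python3 plan.py 568,218.5,150,2 568,218.5,29,2 568,218.5,149,2 545.5,-320.3,149,2 545.5,-320.3,36,2
```

```text
now [ 624.4 -241.4  139.1] 2.0 tilt 0.62
568,218.5,150,2 -> [-0.024, 1.0, -0.087] -0.0
568,218.5,150,2 -> [-0.024, 1.0, -0.087] -0.0
568,218.5,150,2 -> [-0.023, 1.0, -0.088] -0.0
568,218.5,150,2 -> [-0.02, 0.846, -0.074] -0.0
568,218.5,29,2 -> [1.0, 0.0, 0.0] -0.0
568,218.5,29,2 -> [0.008, 0.0, 0.0] -0.0
568,218.5,149,2 -> [-1.0, 0.0, 0.0] -0.0
545.5,-320.3,149,2 -> [0.0, -1.0, -0.077] -0.0
545.5,-320.3,149,2 -> [0.0, -1.0, -0.077] -0.0
545.5,-320.3,149,2 -> [0.0, -1.0, -0.076] -0.0
545.5,-320.3,149,2 -> [0.0, -1.0, -0.077] -0.0
545.5,-320.3,149,2 -> [0.0, -0.481, -0.037] -0.0
545.5,-320.3,36,2 -> [0.942, 0.0, 0.0] -0.0
```

Call:
apply_moves(motion=[[-0.02,0.33,-0.03,0,0,0,-1],[-0.04,0.67,-0.06,0,0,0,-1],[-0.04,1,-0.09,0,0,0,-1]])

```text
time_s: 9.93
position: [606.8, -119.5, 136.4]
tool_rot: [-0.012, 0.706, 0.012, 0.708]
ft_force: [0.6, 0.1, -0.2]
gripper_width: 85.6
```

Call:
apply_moves(motion=[[-0.01,0.33,-0.03,0,0,0,-1],[-0.03,0.67,-0.06,0,0,0,-1],[-0.04,1,-0.09,0,0,0,-1]])

```text
time_s: 10.3
position: [591.8, 0.3, 141.1]
tool_rot: [-0.012, 0.707, 0.012, 0.707]
ft_force: [0.4, 0.4, -0.1]
gripper_width: 85.5
```

Call:
apply_moves(motion=[[-0.01,0.33,-0.03,0,0,0,-1],[-0.03,0.67,-0.06,0,0,0,-1],[-0.04,1,-0.09,0,0,0,-1]])

```text
time_s: 10.68
position: [576.8, 119.9, 145.8]
tool_rot: [-0.012, 0.707, 0.012, 0.707]
ft_force: [-0.3, -0.5, 0.0]
gripper_width: 85.5
```

Call:
apply_moves(motion=[[-0.01,0.33,-0.03,0,0,0,-1],[-0.03,0.67,-0.06,0,0,0,-1],[-0.04,0.84,-0.07,0,0,0,-1],[-0.04,0.84,-0.07,0,0,0,-1],[-0.04,0.84,-0.07,0,0,0,-1]])

```text
time_s: 11.3
position: [565.2, 217.9, 149.7]
tool_rot: [-0.012, 0.707, 0.012, 0.707]
ft_force: [-0.6, -0.9, -0.1]
gripper_width: 85.2
```

```bash
python3 plan.py 568,218.5,29,2
python3 - <<'E'
from h import *
S=viewer.get_image("scene")
cv2.imwrite("pics/t6.png",cv2.resize(S[210:350,330:490],(640,560),interpolation=2)[:,:,::-1])
E
```

```text
now [565.2 217.9 149.7] 1.9 tilt 0.04
568,218.5,29,2 -> [1.0, 0.004, 0.023] -0.002
568,218.5,29,2 -> [0.006, 0.0, 0.0] 0.0
```

View pics/t6.png

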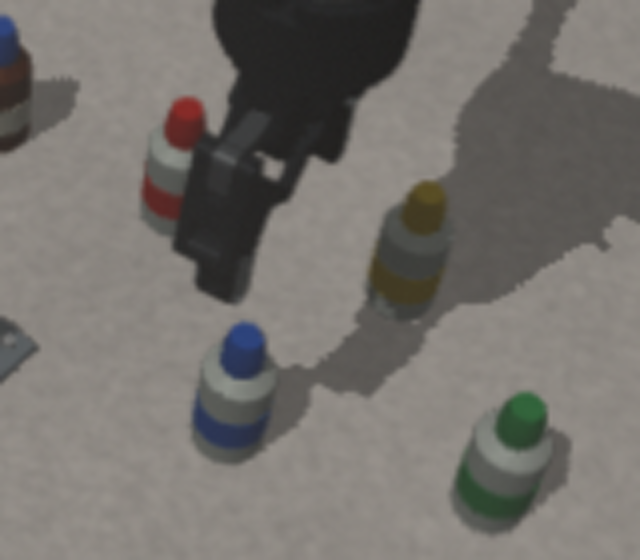

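All bottles are standing, and the open gripper is above the blue one (cap at (243,350) in the crop). Descending and gripping.

Call:
apply_moves(motion=[[0.2,0,0.02,0,0,0,-1],[0.45,0,0.02,0,0,0,-1],[0.7,0,0.02,0,0,0,-1],[0.9,0,0.02,0,0,0,-1],[1,0,0.02,0,0,0,-1],[1,0,0.02,0,0,0,-1],[1,0,0.02,0,0,0,-0.2],[1,0,0.02,0,0,0,-0.1]], newtons=25)

```text
time_s: 12.35
position: [568.1, 219.2, 30.8]
tool_rot: [-0.012, 0.706, 0.012, 0.708]
ft_force: [-0.2, -0.0, -0.3]
gripper_width: 51.8
```

Call:
apply_moves(motion=[[0,0,0,0,0,0,0],[0,0,0,0,0,0,0.1],[0,0,0,0,0,0,0.2],[0,0,0,0,0,0,0.4],[0,0,0,0,0,0,0.6],[0,0,0,0,0,0,0.6]])

```text
time_s: 13.1
position: [567.7, 219.2, 30.0]
tool_rot: [-0.012, 0.707, 0.012, 0.707]
ft_force: [-0.6, 0.1, 5.1]
gripper_width: 34.9
```

```bash
python3 plan.py; python3 -c "
from h import *
print(read_state()['gripper_width'])"
```

```text
now [567.7 219.2  30. ] 2.0 tilt 0.04
34.91596937272332
```

Call:
apply_moves(motion=[[0,0,0,0,0,0,1],[-0.1,0,0,0,0,0,1],[-0.4,0,0,0,0,0,1],[-0.7,0,0,0,0,0,1],[-1,0,0,0,0,0,1],[-1,0,0,0,0,0,1]], newtons=35)

```text
time_s: 13.85
position: [568.9, 219.5, 153.1]
tool_rot: [-0.012, 0.705, 0.013, 0.709]
ft_force: [0.3, -0.4, -0.4]
gripper_width: 34.9
```

Call:
apply_moves(motion=[[0,-0.2,-0.02,0,0,0,1],[0,-0.5,-0.04,0,0,0,1],[0,-0.8,-0.06,0,0,0,1],[0,-1,-0.08,0,0,0,1]])

```text
time_s: 14.35
position: [561.0, 97.3, 148.4]
tool_rot: [-0.012, 0.708, 0.012, 0.706]
ft_force: [0.4, -0.7, -0.7]
gripper_width: 34.6
```

Call:
apply_moves(motion=[[0,-0.33,-0.03,0,0,0,1],[0,-0.67,-0.05,0,0,0,1],[0,-1,-0.08,0,0,0,1]])

```text
time_s: 14.72
position: [555.6, -22.6, 148.5]
tool_rot: [-0.012, 0.708, 0.012, 0.706]
ft_force: [0.3, -0.0, -1.0]
gripper_width: 34.9
```

Call:
apply_moves(motion=[[0,-0.33,-0.03,0,0,0,1],[0,-0.67,-0.05,0,0,0,1],[0,-1,-0.08,0,0,0,1]])

```text
time_s: 15.1
position: [550.2, -142.7, 148.5]
tool_rot: [-0.012, 0.708, 0.013, 0.706]
ft_force: [0.1, 0.2, -0.8]
gripper_width: 34.6
```

Call:
apply_moves(motion=[[0,-0.33,-0.03,0,0,0,1],[0,-0.67,-0.05,0,0,0,1],[0,-1,-0.08,0,0,0,1]])

```text
time_s: 15.48
position: [544.8, -262.9, 148.4]
tool_rot: [-0.012, 0.708, 0.013, 0.706]
ft_force: [-0.3, 0.1, -1.2]
gripper_width: 34.5
```

Call:
apply_moves(motion=[[0,-0.2,-0.02,0,0,0,1],[0,-0.4,-0.04,0,0,0,1],[0,-0.48,-0.04,0,0,0,1],[0,-0.48,-0.04,0,0,0,1],[0,-0.48,-0.04,0,0,0,1]])

```text
time_s: 16.1
position: [543.1, -318.6, 149.7]
tool_rot: [-0.012, 0.707, 0.013, 0.707]
ft_force: [-0.4, -0.4, -0.4]
gripper_width: 35.2
```

```bash
python3 plan.py 545.5,-320.3,36,2
python3 - <<'E'
from h import *
S=viewer.get_image("scene");print(read_state()['gripper_width'])
cv2.imwrite("pics/t7.png",cv2.resize(S[130:270,140:280],(560,560),interpolation=2)[:,:,::-1])
E
```

```text
now [ 543.1 -318.6  149.7] 2.0 tilt 0.02
545.5,-320.3,36,2 -> [0.948, -0.015, 0.02] 0.001
34.74550753689759
```

View pics/t7.png

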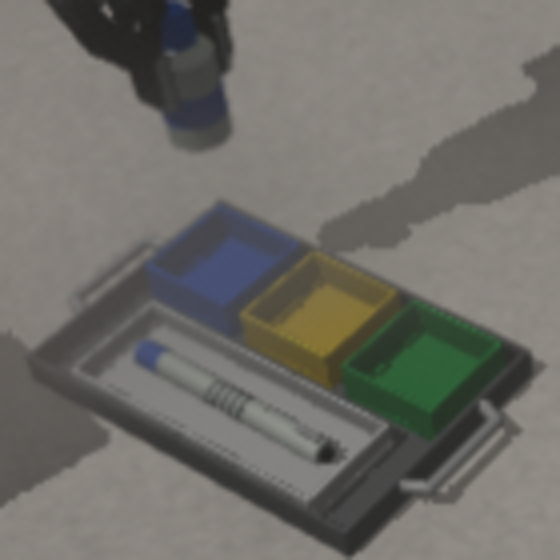

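The bottle is held upright above the blue bin, its base at (200,138) in the crop. Lowering and releasing.

Call:
apply_moves(motion=[[0.3,-0.01,0.02,0,0,0,1],[0.6,-0.01,0.02,0,0,0,1],[0.8,-0.01,0.02,0,0,0,1],[0.9,-0.01,0.02,0,0,0,1],[0.94,-0.01,0.02,0,0,0,1],[0.94,-0.01,0.02,0,0,0,1],[0.94,-0.01,0.02,0,0,0,1]])

```text
time_s: 17.02
position: [545.8, -321.1, 38.0]
tool_rot: [-0.013, 0.706, 0.012, 0.708]
ft_force: [1.0, -0.3, -0.3]
gripper_width: 34.5
```

Call:
apply_moves(motion=[[0,0,0,0,0,0,0.1],[0,0,0,0,0,0,0],[0,0,0,0,0,0,-0.1],[0,0,0,0,0,0,-0.2],[-0.02,0,0,0,0,0,-0.3],[-0.1,0,0,0,0,0,-0.4]])

```text
time_s: 17.77
position: [545.0, -320.5, 48.8]
tool_rot: [-0.012, 0.707, 0.013, 0.707]
ft_force: [0.2, 0.8, -0.0]
gripper_width: 59.5
```

Call:
apply_moves(motion=[[-0.2,0,0,0,0,0,-0.5],[-0.4,0,0,0,0,0,-1],[-0.8,0,0,0,0,0,-1],[-0.8,0,0,0,0,0,-1],[-0.8,0,0,0,0,0,-1]])

```text
time_s: 18.4
position: [545.1, -320.6, 145.1]
tool_rot: [-0.012, 0.707, 0.012, 0.707]
ft_force: [0.1, -0.1, 0.4]
gripper_width: 85.4
```

```bash
python3 plan.py 529,340,150,2 529,340,30,2 529,340,150,2 539,-166.5,150,2 539,-166.5,37,2
python3 - <<'E'
from h import *
S=viewer.get_image("scene")
cv2.imwrite("pics/t8.png",cv2.resize(S[130:270,140:280],(560,560),interpolation=2)[:,:,::-1])
E
```

```text
now [ 545.1 -320.6  145.1] 2.0 tilt 0.01
529,340,150,2 -> [-0.007, 1.0, 0.01] -0.0
529,340,150,2 -> [-0.007, 1.0, 0.01] -0.0
529,340,150,2 -> [-0.008, 1.0, 0.01] -0.0
529,340,150,2 -> [-0.007, 1.0, 0.011] -0.0
529,340,150,2 -> [-0.008, 1.0, 0.01] -0.0
529,340,150,2 -> [-0.004, 0.507, 0.006] -0.0
529,340,30,2 -> [1.0, -0.0, -0.0] -0.0
529,340,150,2 -> [-1.0, -0.0, -0.0] -0.0
539,-166.5,150,2 -> [0.0, -1.0, -0.015] -0.0
539,-166.5,150,2 -> [0.0, -1.0, -0.015] -0.0
539,-166.5,150,2 -> [0.0, -1.0, -0.015] -0.0
539,-166.5,150,2 -> [0.0, -1.0, -0.015] -0.0
539,-166.5,150,2 -> [0.0, -0.221, -0.003] -0.0
539,-166.5,37,2 -> [0.942, -0.0, -0.0] -0.0
```

View pics/t8.png

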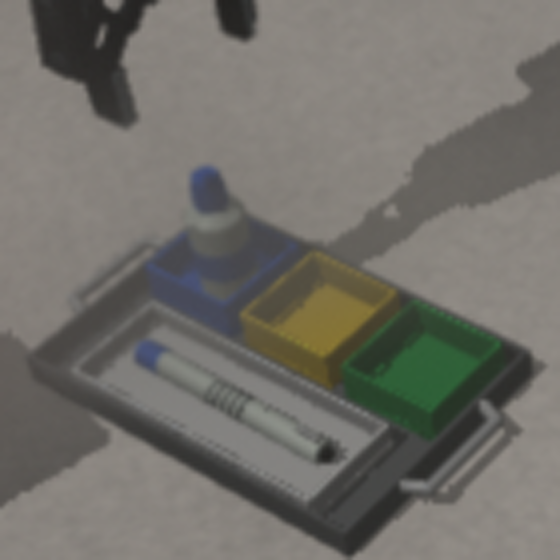

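The blue bottle stands upright in its bin, cap at (207,188) in the crop. Next, the green one.

Call:
apply_moves(motion=[[0,0.33,0,0,0,0,-1],[0,0.67,0.01,0,0,0,-1],[-0.01,1,0.01,0,0,0,-1]])

```text
time_s: 18.82
position: [541.5, -199.3, 144.6]
tool_rot: [-0.012, 0.708, 0.013, 0.706]
ft_force: [0.3, -0.1, 0.2]
gripper_width: 85.0
```

Call:
apply_moves(motion=[[0,0.33,0,0,0,0,-1],[0,0.67,0.01,0,0,0,-1],[-0.01,1,0.01,0,0,0,-1]])

```text
time_s: 19.2
position: [538.5, -79.3, 146.0]
tool_rot: [-0.012, 0.708, 0.013, 0.706]
ft_force: [0.3, 0.4, -0.7]
gripper_width: 85.6
```

Call:
apply_moves(motion=[[0,0.33,0,0,0,0,-1],[0,0.67,0.01,0,0,0,-1],[-0.01,1,0.01,0,0,0,-1]])

```text
time_s: 19.58
position: [535.5, 40.5, 147.2]
tool_rot: [-0.012, 0.708, 0.012, 0.706]
ft_force: [0.3, -0.5, 0.9]
gripper_width: 85.1
```

Call:
apply_moves(motion=[[0,0.33,0,0,0,0,-1],[0,0.67,0.01,0,0,0,-1],[-0.01,1,0.01,0,0,0,-1]])

```text
time_s: 19.95
position: [532.6, 160.3, 148.3]
tool_rot: [-0.012, 0.708, 0.012, 0.706]
ft_force: [0.0, -0.4, 0.4]
gripper_width: 85.3
```

Call:
apply_moves(motion=[[0,0.33,0,0,0,0,-1],[0,0.67,0.01,0,0,0,-1],[0,1,0.01,0,0,0,-1]])

```text
time_s: 20.32
position: [529.7, 280.2, 148.2]
tool_rot: [-0.013, 0.708, 0.012, 0.706]
ft_force: [1.8, -0.3, 0.7]
gripper_width: 85.4
```

Call:
apply_moves(motion=[[0,0.3,0.01,0,0,0,-1],[0,0.51,0.01,0,0,0,-1],[0,0.51,0.01,0,0,0,-1],[0,0.51,0.01,0,0,0,-1]])

```text
time_s: 20.82
position: [529.2, 339.5, 148.6]
tool_rot: [-0.013, 0.708, 0.012, 0.706]
ft_force: [0.2, -0.2, 0.5]
gripper_width: 85.3
```

```bash
python3 plan.py 529,340,30,2
```

```text
now [529.2 339.5 148.6] 2.0 tilt 0.13
529,340,30,2 -> [0.989, 0.005, -0.001] -0.0
```

Call:
apply_moves(motion=[[0.2,0,0,0,0,0,-1],[0.45,0,0,0,0,0,-1],[0.7,0,0,0,0,0,-1],[0.9,0,0,0,0,0,-1],[0.99,0,0,0,0,0,-1],[0.99,0,0,0,0,0,-1],[0.99,0,0,0,0,0,-0.2],[0.99,0,0,0,0,0,-0.1]], newtons=25)

```text
time_s: 21.82
position: [530.2, 340.5, 32.0]
tool_rot: [-0.012, 0.706, 0.012, 0.708]
ft_force: [0.6, 0.2, -0.3]
gripper_width: 51.3
```

Call:
apply_moves(motion=[[0,0,0,0,0,0,0],[0,0,0,0,0,0,0.1],[0,0,0,0,0,0,0.2],[0,0,0,0,0,0,0.4],[0,0,0,0,0,0,0.6],[0,0,0,0,0,0,0.6]])

```text
time_s: 22.58
position: [529.8, 340.4, 31.2]
tool_rot: [-0.012, 0.707, 0.012, 0.707]
ft_force: [-1.3, -0.6, 5.4]
gripper_width: 34.7
```

Call:
apply_moves(motion=[[0,0,0,0,0,0,1],[-0.1,0,0,0,0,0,1],[-0.4,0,0,0,0,0,1],[-0.7,0,0,0,0,0,1],[-1,0,0,0,0,0,1],[-1,0,0,0,0,0,1],[-1,0,0,0,0,0,1]], newtons=35)

```text
time_s: 23.45
position: [529.1, 340.0, 150.3]
tool_rot: [-0.012, 0.707, 0.012, 0.707]
ft_force: [0.4, -0.6, -1.3]
gripper_width: 35.0
```

```bash
python3 plan.py 539,-166.5,150,2
python3 - <<'E'
from h import *
S=viewer.get_image("scene");print(read_state()['gripper_width'])
cv2.imwrite("pics/t9.png",cv2.resize(S[190:350,330:510],(630,560),interpolation=2)[:,:,::-1])
E
```

```text
now [529.1 340.  150.3] 2.0 tilt 0.07
539,-166.5,150,2 -> [0.001, -1.0, -0.015] -0.0
539,-166.5,150,2 -> [0.0, -1.0, -0.015] -0.0
539,-166.5,150,2 -> [0.001, -1.0, -0.015] -0.0
539,-166.5,150,2 -> [0.0, -1.0, -0.015] -0.0
539,-166.5,150,2 -> [0.0, -0.221, -0.004] -0.0
34.28091614860256
```

View pics/t9.png

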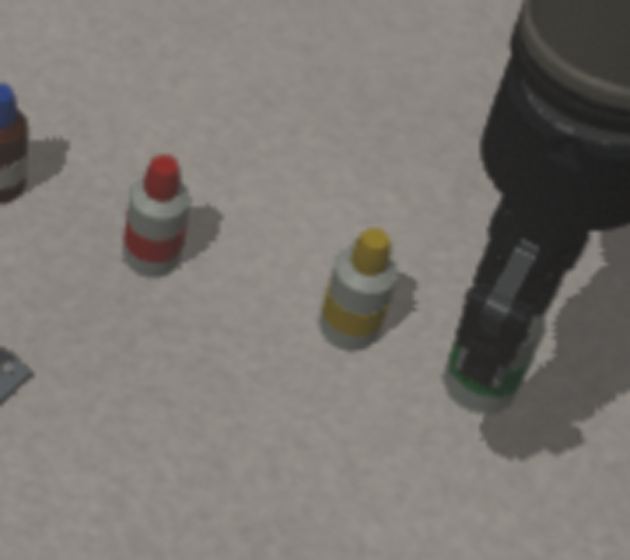

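The green bottle is lifted, its band visible at (490,370) in the crop, and the others are standing undisturbed.

Call:
apply_moves(motion=[[0,-0.2,0,0,0,0,1],[0,-0.5,-0.01,0,0,0,1],[0,-0.8,-0.01,0,0,0,1],[0,-1,-0.02,0,0,0,1]])

```text
time_s: 24.0
position: [530.6, 218.5, 149.4]
tool_rot: [-0.012, 0.708, 0.012, 0.706]
ft_force: [-0.1, -0.0, -0.4]
gripper_width: 34.3
```

Call:
apply_moves(motion=[[0,-0.33,0,0,0,0,1],[0,-0.67,-0.01,0,0,0,1],[0,-1,-0.01,0,0,0,1]])

```text
time_s: 24.38
position: [533.4, 99.0, 149.5]
tool_rot: [-0.012, 0.708, 0.012, 0.706]
ft_force: [-0.4, 0.8, -0.7]
gripper_width: 34.8
```

Call:
apply_moves(motion=[[0,-0.33,0,0,0,0,1],[0,-0.67,-0.01,0,0,0,1],[0,-1,-0.02,0,0,0,1]])

```text
time_s: 24.75
position: [535.2, -21.0, 149.6]
tool_rot: [-0.012, 0.708, 0.012, 0.706]
ft_force: [-0.1, -0.6, -0.8]
gripper_width: 34.5
```

Call:
apply_moves(motion=[[0,-0.33,0,0,0,0,1],[0,-0.67,-0.01,0,0,0,1],[0,-1,-0.01,0,0,0,1]])

```text
time_s: 25.12
position: [538.2, -140.8, 149.5]
tool_rot: [-0.012, 0.708, 0.013, 0.706]
ft_force: [1.1, 0.4, -0.9]
gripper_width: 34.7
```

Call:
apply_moves(motion=[[0,-0.2,0,0,0,0,1],[0,-0.22,0,0,0,0,1],[0,-0.22,0,0,0,0,1],[0,-0.22,0,0,0,0,1]])

```text
time_s: 25.62
position: [539.8, -165.0, 150.6]
tool_rot: [-0.012, 0.707, 0.013, 0.707]
ft_force: [-0.4, 0.6, -0.8]
gripper_width: 34.6
```

```bash
python3 plan.py 539,-166.5,38,2
```

```text
now [ 539.8 -165.   150.6] 2.1 tilt 0.05
539,-166.5,38,2 -> [0.938, -0.013, -0.007] 0.002
```

Call:
apply_moves(motion=[[0.3,-0.01,-0.01,0,0,0,1],[0.6,-0.01,-0.01,0,0,0,1],[0.8,-0.01,-0.01,0,0,0,1],[0.9,-0.01,-0.01,0,0,0,1],[0.94,-0.01,-0.01,0,0,0,1],[0.94,-0.01,-0.01,0,0,0,1],[0.94,-0.01,-0.01,0,0,0,1]])

```text
time_s: 26.5
position: [539.4, -167.5, 39.0]
tool_rot: [-0.013, 0.706, 0.012, 0.708]
ft_force: [-0.7, 0.6, -1.0]
gripper_width: 35.0
```

Call:
apply_moves(motion=[[0,0,0,0,0,0,0.1],[0,0,0,0,0,0,0],[0,0,0,0,0,0,-0.1],[0,0,0,0,0,0,-0.2],[-0.02,0,0,0,0,0,-0.3],[-0.1,0,0,0,0,0,-0.4]])

```text
time_s: 27.25
position: [538.4, -167.2, 50.1]
tool_rot: [-0.012, 0.707, 0.012, 0.707]
ft_force: [-0.4, -0.5, 0.7]
gripper_width: 59.5
```

Call:
apply_moves(motion=[[-0.2,0,0,0,0,0,-0.5],[-0.4,0,0,0,0,0,-1],[-0.8,0,0,0,0,0,-1],[-0.84,0,0,0,0,0,-1],[-0.84,0,0,0,0,0,-1]])

```text
time_s: 27.88
position: [538.8, -167.3, 151.4]
tool_rot: [-0.012, 0.707, 0.012, 0.707]
ft_force: [-0.3, -0.2, -0.5]
gripper_width: 85.2
```

```bash
python3 plan.py 442.5,249.3,150,2 442.5,249.3,30,2 442.5,249.3,150,2 542,-243.5,150,2
python3 - <<'E'
from h import *
S=viewer.get_image("scene")
cv2.imwrite("pics/t10.png",cv2.resize(S[130:270,140:280],(560,560),interpolation=2)[:,:,::-1])
E
```

```text
now [ 538.8 -167.3  151.4] 2.0 tilt 0.06
442.5,249.3,150,2 -> [0.003, 1.0, -0.195] -0.0
442.5,249.3,150,2 -> [0.003, 1.0, -0.195] -0.0
442.5,249.3,150,2 -> [0.004, 1.0, -0.195] -0.0
442.5,249.3,150,2 -> [0.002, 0.497, -0.096] -0.0
442.5,249.3,30,2 -> [1.0, 0.0, -0.0] -0.0
442.5,249.3,150,2 -> [-1.0, 0.0, -0.0] -0.0
542,-243.5,150,2 -> [-0.0, -1.0, 0.166] -0.0
542,-243.5,150,2 -> [-0.0, -1.0, 0.166] -0.0
542,-243.5,150,2 -> [-0.0, -1.0, 0.166] -0.0
542,-243.5,150,2 -> [-0.0, -1.0, 0.166] -0.0
542,-243.5,150,2 -> [-0.0, -0.133, 0.022] -0.0
```

View pics/t10.png

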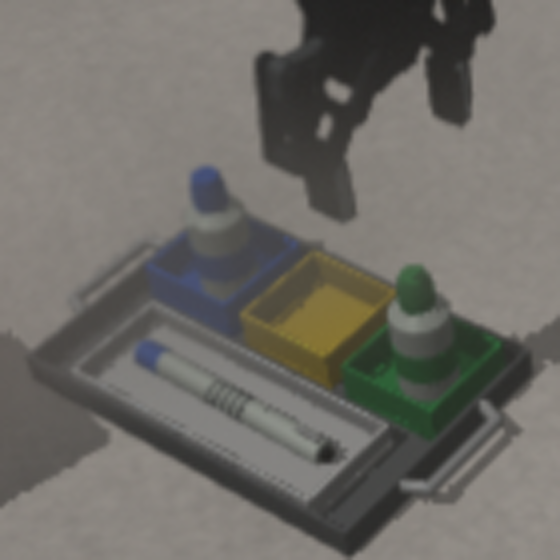

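The green bottle is upright in its bin, cap at (415,288) in the crop. Next, the yellow one.

Call:
apply_moves(motion=[[0,0.33,-0.06,0,0,0,-1],[0,0.67,-0.13,0,0,0,-1],[0,1,-0.2,0,0,0,-1]])

```text
time_s: 28.3
position: [509.4, -46.9, 149.4]
tool_rot: [-0.012, 0.708, 0.012, 0.706]
ft_force: [0.6, -0.2, 0.1]
gripper_width: 85.3
```

Call:
apply_moves(motion=[[0,0.33,-0.06,0,0,0,-1],[0,0.67,-0.13,0,0,0,-1],[0,1,-0.19,0,0,0,-1]])

```text
time_s: 28.68
position: [482.4, 72.2, 149.5]
tool_rot: [-0.012, 0.708, 0.012, 0.706]
ft_force: [-1.0, -0.2, -0.3]
gripper_width: 85.4
```

Call:
apply_moves(motion=[[0,0.33,-0.06,0,0,0,-1],[0,0.67,-0.13,0,0,0,-1],[0,1,-0.2,0,0,0,-1]])

```text
time_s: 29.05
position: [454.3, 191.1, 149.5]
tool_rot: [-0.013, 0.708, 0.012, 0.706]
ft_force: [0.8, 0.1, -0.2]
gripper_width: 85.4
```

Call:
apply_moves(motion=[[0,0.3,-0.06,0,0,0,-1],[0.01,0.5,-0.1,0,0,0,-1],[0.01,0.5,-0.1,0,0,0,-1],[0.01,0.5,-0.1,0,0,0,-1]])

```text
time_s: 29.55
position: [441.1, 248.9, 148.8]
tool_rot: [-0.013, 0.708, 0.012, 0.706]
ft_force: [0.1, -0.1, 0.1]
gripper_width: 85.6
```

```bash
python3 plan.py 442.5,249.3,31,2
```

```text
now [441.1 248.9 148.8] 2.0 tilt 0.11
442.5,249.3,31,2 -> [0.982, 0.003, 0.011] -0.0
```

Call:
apply_moves(motion=[[0.2,0,0.01,0,0,0,-1],[0.45,0,0.01,0,0,0,-1],[0.7,0,0.01,0,0,0,-1],[0.9,0,0.01,0,0,0,-1],[0.99,0,0.01,0,0,0,-1],[0.99,0,0.01,0,0,0,-1],[0.99,0,0.01,0,0,0,-0.2],[0.99,0,0.01,0,0,0,-0.1]], newtons=25)

```text
time_s: 30.55
position: [443.3, 249.8, 31.8]
tool_rot: [-0.012, 0.706, 0.012, 0.708]
ft_force: [0.4, 0.1, 0.1]
gripper_width: 51.8
```

Call:
apply_moves(motion=[[0,0,0,0,0,0,0],[0,0,0,0,0,0,0.1],[0,0,0,0,0,0,0.2],[0,0,0,0,0,0,0.4],[0,0,0,0,0,0,0.6],[0,0,0,0,0,0,0.6]])

```text
time_s: 31.3
position: [442.7, 249.7, 31.2]
tool_rot: [-0.012, 0.707, 0.012, 0.707]
ft_force: [-1.3, -0.4, 5.2]
gripper_width: 35.0
```

Call:
apply_moves(motion=[[0,0,0,0,0,0,1],[-0.1,0,0,0,0,0,1],[-0.4,0,0,0,0,0,1],[-0.7,0,0,0,0,0,1],[-1,0,0,0,0,0,1],[-1,0,0,0,0,0,1],[-1,0,0,0,0,0,1]], newtons=35)

```text
time_s: 32.17
position: [442.2, 249.4, 150.4]
tool_rot: [-0.012, 0.707, 0.012, 0.707]
ft_force: [-0.3, 0.2, -0.9]
gripper_width: 34.8
```

```bash
python3 plan.py 542,-243.5,160,2; python3 -c "
from h import *
print(read_state()['gripper_width'])"
```

```text
now [442.2 249.4 150.4] 2.0 tilt 0.05
542,-243.5,160,2 -> [-0.019, -1.0, 0.167] -0.0
542,-243.5,160,2 -> [-0.019, -1.0, 0.167] -0.0
542,-243.5,160,2 -> [-0.02, -1.0, 0.166] -0.0
542,-243.5,160,2 -> [-0.019, -1.0, 0.167] -0.0
542,-243.5,160,2 -> [-0.003, -0.134, 0.022] -0.0
34.75218759578617
```

Call:
apply_moves(motion=[[-0.02,-0.2,0.03,0,0,0,1],[-0.04,-0.5,0.08,0,0,0,1],[-0.06,-0.8,0.13,0,0,0,1],[-0.08,-1,0.17,0,0,0,1]])

```text
time_s: 32.67
position: [466.5, 128.9, 159.1]
tool_rot: [-0.012, 0.708, 0.012, 0.706]
ft_force: [0.0, 0.6, -0.9]
gripper_width: 34.7
```

Call:
apply_moves(motion=[[0,-0.33,0.05,0,0,0,1],[0,-0.67,0.11,0,0,0,1],[0,-1,0.17,0,0,0,1]])

```text
time_s: 33.05
position: [491.1, 10.0, 159.1]
tool_rot: [-0.012, 0.708, 0.012, 0.706]
ft_force: [-0.3, 0.1, -0.6]
gripper_width: 34.6
```

Call:
apply_moves(motion=[[0,-0.33,0.05,0,0,0,1],[0,-0.67,0.11,0,0,0,1],[0,-1,0.16,0,0,0,1]])

```text
time_s: 33.42
position: [514.5, -109.2, 158.9]
tool_rot: [-0.012, 0.708, 0.013, 0.706]
ft_force: [0.7, -0.5, -0.1]
gripper_width: 34.7
```

Call:
apply_moves(motion=[[0,-0.33,0.05,0,0,0,1],[0,-0.67,0.11,0,0,0,1],[0,-1,0.17,0,0,0,1]])

```text
time_s: 33.8
position: [539.0, -228.3, 158.7]
tool_rot: [-0.012, 0.708, 0.013, 0.706]
ft_force: [0.3, 0.4, 0.2]
gripper_width: 34.8
```

Call:
apply_moves(motion=[[0,-0.13,0.02,0,0,0,1],[0,-0.13,0.02,0,0,0,1],[0,-0.13,0.02,0,0,0,1],[0,-0.13,0.02,0,0,0,1]])

```text
time_s: 34.3
position: [542.6, -241.5, 160.6]
tool_rot: [-0.013, 0.707, 0.013, 0.707]
ft_force: [-0.7, 0.6, -1.0]
gripper_width: 34.7
```

```bash
python3 plan.py 542,-243.5,38,2
```

```text
now [ 542.6 -241.5  160.6] 2.1 tilt 0.02
542,-243.5,38,2 -> [1.0, -0.017, -0.005] 0.002
542,-243.5,38,2 -> [0.021, 0.0, -0.0] 0.0
```

Call:
apply_moves(motion=[[0.3,-0.02,0,0,0,0,1],[0.6,-0.02,0,0,0,0,1],[0.8,-0.02,0,0,0,0,1],[0.9,-0.02,0,0,0,0,1],[1,-0.02,0,0,0,0,1],[1,-0.02,0,0,0,0,1]])

```text
time_s: 35.05
position: [542.6, -245.0, 40.3]
tool_rot: [-0.012, 0.707, 0.012, 0.707]
ft_force: [-0.4, 0.0, -1.1]
gripper_width: 34.7
```

Call:
apply_moves(motion=[[0.02,0,0,0,0,0,1],[0.02,0,0,0,0,0,1],[0.02,0,0,0,0,0,0.1],[0.02,0,0,0,0,0,0],[0.02,0,0,0,0,0,-0.1],[0.02,0,0,0,0,0,-0.2],[0,0,0,0,0,0,-0.3],[-0.1,0,0,0,0,0,-0.4]])

```text
time_s: 36.05
position: [542.3, -245.0, 52.4]
tool_rot: [-0.012, 0.707, 0.013, 0.707]
ft_force: [-0.2, -0.2, -0.5]
gripper_width: 60.1
```

Call:
apply_moves(motion=[[-0.2,0,0,0,0,0,-0.5],[-0.4,0,0,0,0,0,-1],[-0.8,0,0,0,0,0,-1],[-1,0,0,0,0,0,-1],[-1,0,0,0,0,0,-1],[-1,0,0,0,0,0,-1]])

```text
time_s: 36.8
position: [542.2, -244.9, 171.8]
tool_rot: [-0.012, 0.707, 0.012, 0.707]
ft_force: [0.6, -0.3, 0.4]
gripper_width: 85.3
```

```bash
cat > f.py <<'E'
from h import *
T,S=viewer.get_image("top"),viewer.get_image("scene")
cv2.imwrite("pics/f.png",np.hstack([cv2.resize(S[130:270,140:400],(780,420),interpolation=2)])[:,:,::-1])
for nm,col,P,z in [("blue","blue",(545.5,-320.3),82),("green","green",(539,-166.5),82),("yellow","yellow",(542,-243.5),82),("red","red",(463,124.7),76),("brown","blue",(470,13),76)]:
    c=viewer.get_calibration("scene");uv=cv2.projectPoints(np.array([[*P,z]],float),cv2.Rodrigues(c["R"])[0],c["t"],c["intrinsics"],c["dist"])[0].ravel()
    try: cb,n=blob(S,col,tuple(int(v) for v in uv.round()),8);print(nm,uv.round(1),cb.round(1),n,plane("scene",cb,z).round(1))
    except Exception as e: print(nm,uv,e)
E
python3 f.py; python3 plan.py
```

```text
blue [192.24918731 176.04227105] min() iterable argument is empty
green [243.89671912 200.8880952 ] min() iterable argument is empty
yellow [217.37319243 188.02733563] min() iterable argument is empty
red [376.3 239.2] [375.5 240.2] 78 [466.2 124.8  76. ]
brown [329.3 218.5] [328.8 218.3] 40 [470.1  11.8  76. ]
now [ 542.  -244.8  171.1] 2.0 tilt 0.15
```

View pics/f.png

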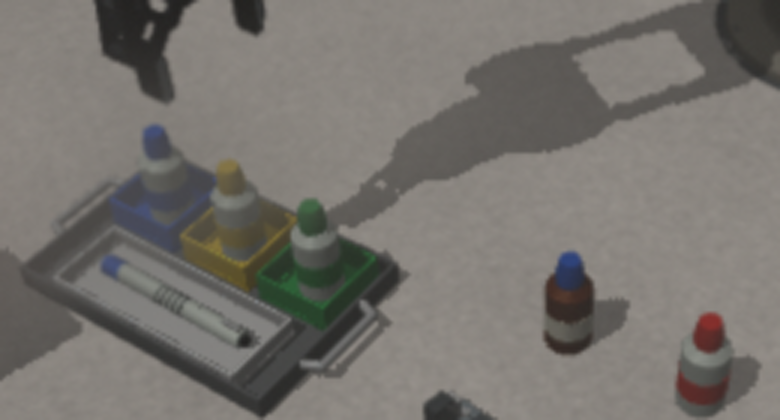

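All five bottles stand. Caps in the bins project at (191.7,177.3), (216.3,189) and (243.7,202), against (192.2,176.0), (217.4,188.0) and (243.9,200.9) expected for centred bottles. The red and brown caps have not moved. The torch is inside the insert and the gripper is clear.

```bash
python3 -c "
from workcell import job
print(job.finish_job())"
```

```text
the job is handed in; nothing more can be done
None
```

I drew the torch forward out of its clips and laid it in the insert. The blue, green and yellow bottles are each standing in the bin of their own colour. I handed the job in at about 37 s on the robot clock.

- **Bottles in bins:** in the final picture all three are upright. Their caps are about 1 px from where a centred bottle should appear, which is a few mm. I read these positions by eye from the picture because the colour mask found nothing on the binned caps (too pale or dark).
- **Torch:** it lies flat and along the insert, judged by eye only.
- **Red-capped and brown bottles:** both are standing, with their measured cap positions in the camera unchanged to within 0.5 px.
- **Gripper and forces:** the gripper was open about 170 mm up, touching nothing. The wrist force readings after each move stayed below about 8 N.

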